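Pin back the sprung belt tensioner of a grain mill drive

ROBOT

A 7-joint arm with a two-finger parallel gripper is mounted at the origin on a cart in front of the work surface, level with it; the furniture and walls round the work are solid. World frame = base frame: x ahead of the robot, y to its left, z up, the work surface at z = 0. Lengths are in m, angles in degrees, forces in N, time in s.
With the tool pointing down it reaches from about 0.425 to 0.875 m from the base axis. Payload 4.7 kg.
Tool frame: the origin (TCP) lies midway between the tips of the shut fingers; the grasp point (between the pads) lies 19 mm behind it; z points along the fingers, x is the direction in which the jaws open and shut, and the axes are right-handed (so a half turn about z gives the same grasp; the last joint's range is limited). The gripper opens to 87 mm and grips with 3 to 60 N. Pads are 19 mm wide; open, the fingers measure 117 mm over their backs; the gripper's body (75 mm by 190 mm) begins 51 mm behind the grasp point.
Start: joints at [-62.676, 18.392, -4.016, 83.108, 1.295, 78.541, -3.26], TCP at [0.29, 0.582, 0.223] pointing down, gripper open.
Joint ranges: [-163.93, 163.93], [-17.29, 119.83], [-79.2, 71.16], [3.27, 140.29], [-89.18, 269.18], [5.43, 117.66], [-154.24, 154.24]. Speed limits (degrees/s): [147.25, 147.25, 180, 180, 180, 180, 180].

INTERFACE

Orientations are given as [roll, pitch, yaw] about the fixed x, y, z axes, in that order (R = Rz(yaw) Ry(pitch) Rx(roll)).
In Python, from cell import env gives the robot as it stands.
- The arm moves only by the tool arm_command, never from a script. Its argument "steps" is a list of rows, each an object with "delta_pos": the shift along the world's x, y, z in mm, a list of three; "turn": the turn about the world's z in degrees. In form: [{"delta_pos": [tx, ty, tz], "turn": turn}, ...]. A call has 1 to 8 rows; each row is the pose to reach, as a shift and turn from the pose commanded when the call began; what a row does not reach only later rows make up. A row lasts 1/12 s, in which the tool goes at most 41.7 mm and 7.16 degrees, less where a joint would pass 70% of its speed; a pose out of reach is approached as far as the arm can. A call with a gripper value outside its range is refused whole. "gripper" is the finger opening in mm, from 0 to 87, set as the call begins (left out, the last holds). The fingers move at their own pace and stop on an object; "grip_force" is the grip in N (left out, the last holds). Time passes only in rows, so rows that repeat a pose let the fingers close. It gives the time, the measured TCP pose, the force and the opening at its end, in the units of the state.
- env.get_obs(): the state, without advancing time (a new reading comes with each control period).
- env.read_camera(name): name is "side" or "top" or "wrist"; returns the picture (400x640x3 uint8, blue, green, red); there is no depth.
- env.camera_model(name): a dict with "fx", "fy", "cx", "cy" (pixels), "dist" ([k1, k2, p1, p2, k3] as OpenCV has them; the pictures are not rectified), "R" (3x3) and "t" (3): a world point X has camera coordinates R X + t; the wrist camera has in their place "hand_eye" (4x4, takes a point from camera to tool coordinates, whose origin is the TCP and whose axes are the tool frame's). Camera axes: x right, y down, z forward; pixel columns grow to the right and rows downward; lengths in m; the calibration is good to about 2 mm. A picture is of the moment at which its call begins: read the wrist's pose just before it. camera_model takes no time and is no camera call.
- env.sign_off(): hands the job in, once; it reports no verdict.
Trained networks look in the newest picture that a camera, given by its name, has taken for a name from the list of things; names that differ only in an ending like _2 or _b are one class to them, and where a whole thing is asked for, a point or a joint stands for the part that bears it (a point fixed in the world has none). Each returns a list of dicts, best first, with "p" (0 to 1); they miss things now and then, are a little off and sometimes report something else, mostly with a low value. They report only what shows in the picture. A call takes as long as a camera call.
- env.masks_of(camera, thing): "region" (400x640 bool, what is visible of it) and "extent" ([left, top, right, bottom] in pixels, round what is visible of it).
- env.landmark_of(camera, thing): "location" ([column, row] in pixels: a listed point, or the origin of a listed thing).
The state is a dict: "time_s": time; "qpos": joint angles; "joint_velocities": joint speeds; "effort": joint torques, N m; "tool_pos": TCP position; "tool_rot": TCP orientation; "force": force on the tool from outside, world axes, zero at the start; "wrist_torque": the same for the moment, N m; "grip_width": finger opening in m.
Only numpy, scipy, OpenCV 4.12 (cv2) and the standard library are available. Lean on these libraries where they do the work, as an engineer would, in place of code of your own. Each camera call takes 0.05 s, during which the arm holds its last target.

TASK

The grain mill's belt is to be changed: take the red-headed locking pin from its wooden rest, put it through the eye of the yellow sprung arm, and with it swing the arm (with its tension wheel) counter-clockwise against the spring, the pin's foot sliding lightly over the metal plate, until it drops through the eye into the lock hole in the plate. Seat the pin fully home so that it alone holds the arm back, and let go. Press gently all the time, do not wind the arm on to its far stop, and leave the tin and the spotted mug where they are.

Things in the scene. Friction and masses are not known exactly. Their poses are not given: they have to be found in the camera images.
- tensioner: fixed belt drive of the mill: grey base slab 245 x 180 x 12 mm, motor pulley (63 mm high) on its +x half. Origin on the worktop, straight below the pivot of the yellow arm; z up. On its -x half lies the aluminium lock plate, 68 x 160 mm, flat top 30 mm above the worktop, under the whole travel of the eye. It has one hole, 12.5 mm in diameter, 18 mm deep; see pivot for its place
- pivot (a point): point on the vertical pivot axis of the yellow arm, at the height of the arm's upper face (46 mm above the worktop). The lock hole is 80 mm from this axis, but the plate is adjustable: the hole's place round the arc differs each time and is not given. It comes under the eye's centre at some arm angle between 0.53 and 0.87 rad
- tension_arm (a joint): angle of the yellow sprung arm, rad: 0 = at rest against its stop, growing counter-clockwise seen from above; far stop at 1.25. A spring (about 2 N at the eye at rest, 5 N at 0.7 rad) always drives it back to 0. At angle q the eye lies in direction (pi - 0.7 + q) from the tensioner's +x axis, seen from the pivot
- eye (a point): centre of the open eye at the long end of the yellow arm, at its upper face (46 mm above the worktop), 80 mm from the pivot. Eye: round vertical through hole 13 mm in diameter in a ring of 34 mm outer diameter, 12 mm thick; its underside is 4 mm above the lock plate
- pin_grip (a point): grasp point of the locking pin, on its axis, in the red head: 22 x 22 mm square, 37 mm tall, sides along this point's x and y; its top is 15 mm above this point. Below: a red collar, 28 mm in diameter, from 22 to 27 mm below this point, then a steel shank, 10 mm in diameter, 30 mm long (last 5 mm taper to 6 mm), foot 57 mm below this point. Stands upright at the start; z up; 70 g
- pin_foot (a point): centre of the pin's foot end, on its axis. Fully home, the collar lies on the eye's upper face and the foot is 16 mm above the worktop, 14 mm below the top of the lock plate
- pin_rest: wooden rest, fixed, 56 x 56 x 36 mm, with a 12.5 mm vertical through hole in its centre where the pin stands. Origin at the centre of its underside
- tin_1: small closed tin, diameter 75 mm, 66 mm tall, a bystander. Origin at the centre of its underside
- mug_2: spotted mug, 92 mm across, 93 mm tall, a bystander at the right. Origin at the centre of its underside

How it is judged:
By the outcome, as a careful person would: the job done as asked, in the order asked, and still so for the second after the job is handed in, with the robot touching nothing.
It also fails if it takes over 67 s, if anything falls off the work surface, if the arm or the gripper's body presses on something with over 40 N, if the wrist force passes 120 N, or if a joint passes its speed limit or range.

## Working session

There is one attempt and no reset: what is moved stays moved. The work goes in short steps, Python scripts to look and compute and a tool call to move; the robot and the scene stay as the last step left them, time stands still between calls to the robot, and variables do not carry over. Pictures are saved under pics/ and viewed, and the job is handed in when it is done.

Besides the shell and the picture viewer there is one more tool, called as name(argument=value, ...) on one line, values as JSON. arm_command: Moves the arm, as the interface text tells. Its arguments: {"type":"object","properties":{"steps":{"type":"array"},"gripper":{"type":"number"},"grip_force":{"type":"number"}},"required":["steps"]}

```bash
mkdir -p pics; ls; cat > h.py <<'E'
from cell import env
import numpy as np, cv2
from scipy.spatial.transform import Rotation as Ro
def cam(n,o=None):
    m=env.camera_model(n)
    K=np.array([[m['fx'],0,m['cx']],[0,m['fy'],m['cy']],[0,0,1]]);d=np.array(m['dist'])
    if 'R' in m and m.get('R') is not None and n!='wrist': return K,d,np.array(m['R']),np.array(m['t']).ravel()
    o=o or env.get_obs()
    T=np.eye(4);T[:3,:3]=rot(o);T[:3,3]=o['tool_pos']
    W=np.linalg.inv(T@np.array(m['hand_eye'])); return K,d,W[:3,:3],W[:3,3]
def rot(o):
    r=np.array(o['tool_rot'])
    return r if r.shape==(3,3) else Ro.from_euler('xyz',r,degrees=True).as_matrix()
def ray(c,uv):
    K,d,R,t=c
    p=cv2.undistortPoints(np.array([[uv]],float),K,d)[0,0]
    return -R.T@t, R.T@np.array([p[0],p[1],1])
def atz(c,uv,z):
    o,v=ray(c,uv); return o+v*(z-o[2])/v[2]
def tri(obs):
    A=np.zeros((3,3));b=np.zeros(3)
    for c,uv in obs:
        o,v=ray(c,uv);v=v/np.linalg.norm(v);P=np.eye(3)-np.outer(v,v);A+=P;b+=P@o
    return np.linalg.solve(A,b)
def proj(c,X):
    K,d,R,t=c
    return cv2.projectPoints(np.array(X,float).reshape(-1,3),cv2.Rodrigues(R)[0],t,K,d)[0].reshape(-1,2)
E
python3 - <<'E'
from h import *
o=env.get_obs();print(o)
for n in ['top','side','wrist']:
    im=env.read_camera(n);cv2.imwrite(f'pics/a_{n}.png',im)
    c=cam(n,o)
    print(n,'cam at',(-c[2].T@c[3]).round(3))
    for th,z in [('pin_grip',.066),('pin_foot',.01),('eye',.046),('pivot',.046),('pin_rest',0),('tensioner',0),('tin_1',0),('mug_2',0)]:
        for r in env.landmark_of(n,th)[:2]: print(n,th,round(r['p'],2),np.round(r['location'],1),atz(c,r['location'],z).round(4))
print(env.get_obs()['time_s'])
E
```

```text
pics
{'time_s': 0.0, 'qpos': array([-62.67572479,  18.43979813,  -4.01401695,  83.17342336,
         1.29536132,  78.54047701,  -3.25987103]), 'joint_velocities': array([ 0.02503638, -0.0581629 , -0.04497062,  0.00511049, -0.06942097,
        0.02688229, -0.0135631 ]), 'effort': array([ 3.14972767e-04, -4.91296828e+01, -4.03628703e-01, -3.12520552e+01,
       -6.39105379e-02,  4.40708525e-02,  1.70129756e-04]), 'tool_pos': array([0.29001609, 0.5811098 , 0.22146589]), 'tool_rot': array([1.79993510e+02, 1.08444400e-01, 6.34841994e+01]), 'force': array([-0.94004154, -0.72686897, -0.04342279]), 'wrist_torque': array([-0.01704177, -0.06293385, -0.01501046]), 'grip_width': 0.08710462557941093}
top cam at [ 0.007 -0.205  1.491]
top pin_grip 0.66 [177.7 197.9] [0.4317 0.3293 0.066 ]
top eye 0.88 [243.7 190.5] [0.5035 0.1189 0.046 ]
top pivot 0.71 [267.6 185.8] [0.5349 0.0408 0.046 ]
top pin_rest 0.81 [182.4 205.4] [0.427 0.33  0.   ]
top pin_rest 0.47 [445.1 222.6] [ 0.5234 -0.5917  0.    ]
top tensioner 0.9 [267.  189.8] [0.5363 0.0475 0.    ]
top tin_1 0.81 [359.3 233.7] [ 0.4321 -0.3008  0.    ]
top tin_1 0.23 [267.3 190. ] [0.5357 0.0463 0.    ]
top mug_2 0.92 [445.6 221.2] [ 0.5288 -0.593   0.    ]
side cam at [-0.105  0.683  0.447]
side pin_grip 0.82 [207.4 287.4] [0.431 0.329 0.066]
side pin_foot 0.7 [209.9 313.5] [0.4291 0.3326 0.01  ]
side eye 0.82 [267.9 249.3] [0.4798 0.1177 0.046 ]
side pivot 0.68 [269.1 232.4] [0.5477 0.0437 0.046 ]
side pin_rest 0.56 [209.9 317.4] [0.4311 0.3325 0.    ]
side tensioner 0.97 [266.7 247.1] [0.559  0.0452 0.    ]
side tin_1 0.95 [372.3 215.5] [ 0.4402 -0.3254  0.    ]
side tin_1 0.45 [266.8 249.1] [0.5502 0.0537 0.    ]
side mug_2 0.62 [382.5 191.5] [ 0.5343 -0.5759  0.    ]
wrist cam at [0.23  0.611 0.383]
1.35
```

View pics.

View pics/a_top.png

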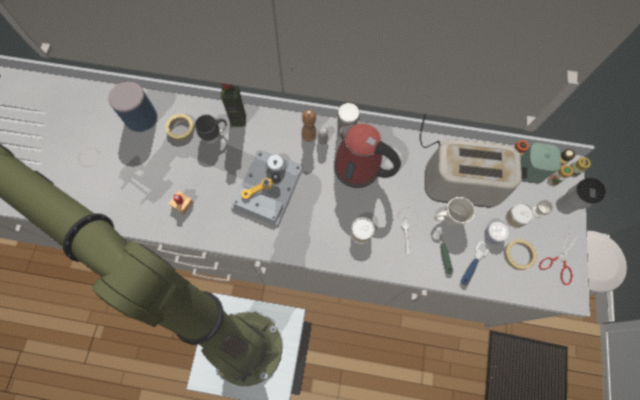

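View pics/a_side.png

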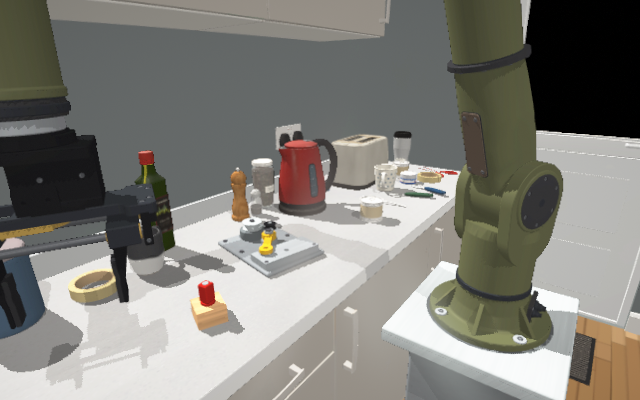

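View pics/a_wrist.png

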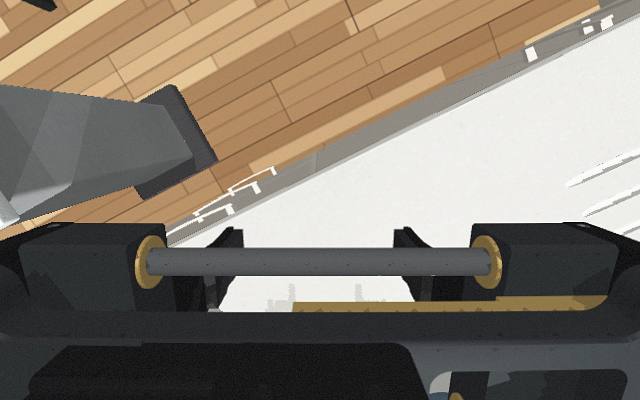

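```bash
python3 - <<'E'
from h import *
o=env.get_obs();K,d,R,t=cam('wrist',o);print(env.camera_model('wrist')['hand_eye'], K)
p=np.array([.431,.329,.063])
T=np.array(o['tool_pos'])
for z in (.20,.22,.25):
  for row in (100,150,200):
    c=-R.T@t; c=c+[0,0,z-T[2]]
    _,v=ray((K,d,R,t),(320,row)); 
    # want camera pos + v*s = p
    s=(p[2]-c[2])/v[2]; print(z,row,(p-v*s-c+[0,0,0])[:2]+T[:2],v.round(2))
E
```

```text
[[ 9.99999972e-01 -1.18882886e-04 -2.06510929e-04 -1.70717946e-04]
 [ 1.65848802e-04  9.69531772e-01  2.44965540e-01 -6.67160079e-02]
 [ 1.71096697e-04 -2.44965567e-01  9.69531764e-01 -1.61227757e-01]
 [ 0.00000000e+00  0.00000000e+00  0.00000000e+00  1.00000000e+00]] [[297.55493434   0.         317.99537507]
 [  0.         297.55493434 201.76209494]
 [  0.           0.           1.        ]]
0.2 100 [0.51206929 0.28665777] [-0.08  0.04 -1.05]
0.2 150 [0.46981282 0.30766421] [ 0.07 -0.03 -1.01]
0.2 200 [0.42412362 0.33037451] [ 0.22 -0.1  -0.97]
0.22 100 [0.51349667 0.28580519] [-0.08  0.04 -1.05]
0.22 150 [0.46840633 0.3082204 ] [ 0.07 -0.03 -1.01]
0.22 200 [0.41965305 0.33245373] [ 0.22 -0.1  -0.97]
0.25 100 [0.51563775 0.28452632] [-0.08  0.04 -1.05]
0.25 150 [0.4662966  0.30905468] [ 0.07 -0.03 -1.01]
0.25 200 [0.4129472  0.33557256] [ 0.22 -0.1  -0.97]
```

arm_command(steps=[{"delta_pos": [23, -34, 0], "turn": 0}, {"delta_pos": [45, -68, 0], "turn": 0}, {"delta_pos": [68, -102, 0], "turn": 0}, {"delta_pos": [90, -137, 0], "turn": 0}, {"delta_pos": [112, -171, 0], "turn": 0}, {"delta_pos": [135, -205, 0], "turn": 0}, {"delta_pos": [158, -239, 0], "turn": 0}, {"delta_pos": [180, -273, 0], "turn": 0}])

```text
time_s: 2.02
tool_pos: [0.4712, 0.3067, 0.223]
tool_rot: [180.0, -0.1, 63.5]
force: [0.9, 0.7, -0.5]
grip_width: 0.0874
```

arm_command(steps=[{"delta_pos": [0, 0, 0], "turn": 0}, {"delta_pos": [0, 0, 0], "turn": 0}, {"delta_pos": [0, 0, 0], "turn": 0}])

```text
time_s: 2.27
tool_pos: [0.47, 0.309, 0.2227]
tool_rot: [-180.0, -0.0, 63.5]
force: [0.2, 1.2, -0.7]
grip_width: 0.0869
```

```bash
cat > look.py <<'E'
from h import *
import sys
tag=sys.argv[1]
Z=dict(pin_grip=.063,pin_foot=.006,eye=.046,pivot=.046,pin_rest=0,tensioner=0,tin_1=0,mug_2=0)
for a in sys.argv[2:]:
    n,*ths=a.split(',')
    o=env.get_obs();im=env.read_camera(n);cv2.imwrite(f'pics/{tag}_{n}.png',im);c=cam(n,o)
    print(n,o['time_s'],o['tool_pos'].round(4),o['tool_rot'].round(2),o['force'].round(2),round(o['grip_width'],4))
    for th in ths:
        for r in env.landmark_of(n,th)[:2]: print(n,th,round(r['p'],2),np.round(r['location'],1),atz(c,r['location'],Z[th]).round(4))
E
python3 look.py b wrist,pin_grip,pin_rest,eye,pivot
```

```text
wrist 2.2667 [0.47   0.309  0.2227] [-1.7997e+02 -4.0000e-02  6.3470e+01] [ 0.21  1.15 -0.7 ] 0.0869
wrist pin_grip 0.59 [320.4 146.2] [0.4293 0.3321 0.063 ]
wrist pin_rest 0.96 [319.  145.7] [0.4317 0.3295 0.    ]
wrist eye 0.67 [315.2 144.9] [0.4265 0.3272 0.046 ]
wrist pivot 0.72 [323.  145.9] [0.4313 0.3345 0.046 ]
```

View pics/b_wrist.png

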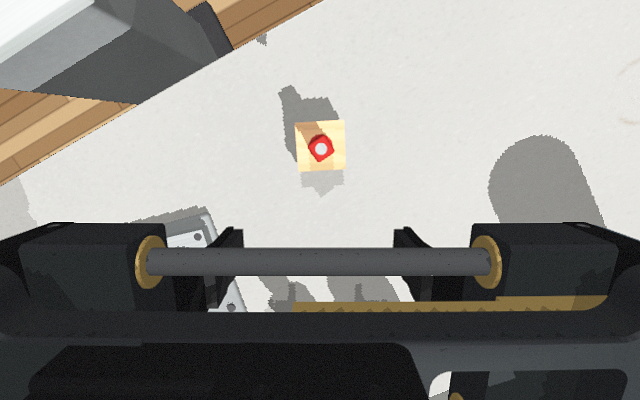

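```bash
python3 - <<'E'
from h import *
im=cv2.imread('pics/b_wrist.png');cv2.imwrite('pics/b_crop.png',cv2.resize(im[105:185,280:360],None,fx=7,fy=7,interpolation=cv2.INTER_CUBIC))
hsv=cv2.cvtColor(im,cv2.COLOR_BGR2HSV)
m=((hsv[...,0]<8)|(hsv[...,0]>172))&(hsv[...,1]>150);m[:100]=0;m[200:]=0
ys,xs=np.nonzero(m);print(m.sum(),xs.mean(),ys.mean(),xs.min(),xs.max(),ys.min(),ys.max())
E
```

```text
356 320.3061797752809 146.46629213483146 308 333 135 161
```

View pics/b_crop.png

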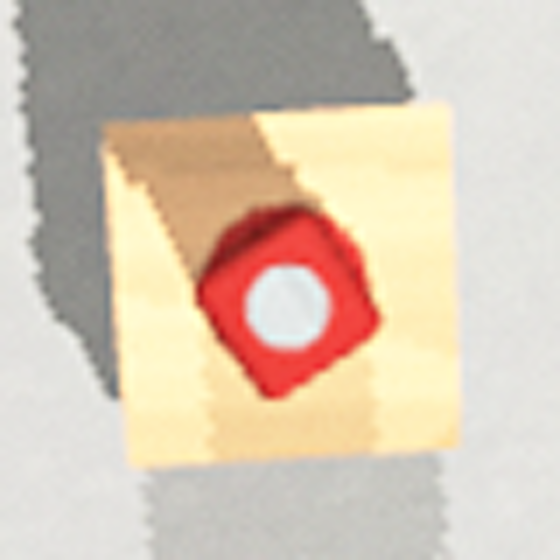

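```bash
python3 - <<'E'
from h import *
o=env.get_obs();c=cam('wrist',o)
f=lambda x,y:(280+(x+.5)/7-.5,105+(y+.5)/7-.5)
P=[atz(c,f(*q),.078)[:2] for q in [(203,298),(272,398),(380,320),(310,220)]]
for i in range(4):
    e=P[(i+1)%4]-P[i];print(np.linalg.norm(e).round(4),np.degrees(np.arctan2(e[1],e[0])).round(1))
print('mean',np.mean(P,0),'disc',atz(c,f(288,306),.078))
R=[atz(c,f(*q),.036)[:2] for q in [(105,122),(128,466),(460,447),(450,103)]]
print('rest',np.mean(R,0)); 
E
```

```text
0.0176 8.3
0.0193 99.4
0.0175 -170.6
0.019 -80.8
mean [0.43042488 0.3326259 ] disc [0.42977637 0.33242673 0.078     ]
rest [0.42972731 0.33244497]
```

arm_command(steps=[{"delta_pos": [-5, 3, -8], "turn": -7}, {"delta_pos": [-10, 6, -15], "turn": -14}, {"delta_pos": [-15, 9, -23], "turn": -21}, {"delta_pos": [-20, 12, -30], "turn": -28}, {"delta_pos": [-25, 15, -38], "turn": -35}, {"delta_pos": [-30, 18, -45], "turn": -42}, {"delta_pos": [-35, 21, -53], "turn": -49}, {"delta_pos": [-40, 23.5, -60], "turn": -54.5}])

```text
time_s: 3.18
tool_pos: [0.4293, 0.3331, 0.1621]
tool_rot: [180.0, 0.0, 8.8]
force: [0.7, -0.4, -0.6]
grip_width: 0.0872
```

arm_command(steps=[{"delta_pos": [0, 0, 0], "turn": 0}, {"delta_pos": [0, 0, 0], "turn": 0}, {"delta_pos": [0, 0, 0], "turn": 0}])

```text
time_s: 3.43
tool_pos: [0.4305, 0.3325, 0.1631]
tool_rot: [-180.0, -0.0, 9.2]
force: [-0.6, -0.7, -0.2]
grip_width: 0.0871
```

```bash

python3 look.py c wrist,pin_grip,pin_rest; python3 -c "
import cv2
im=cv2.imread('pics/c_wrist.png');cv2.imwrite('pics/c_crop.png',cv2.resize(im[150:250,260:380],None,fx=6,fy=6,interpolation=cv2.INTER_CUBIC))"
```

```text
wrist 3.4333 [0.4305 0.3325 0.1631] [-1.7999e+02 -5.0000e-02  9.1600e+00] [-0.59 -0.71 -0.21] 0.0871
wrist pin_grip 0.81 [319.1 202.3] [0.4313 0.3326 0.063 ]
wrist pin_rest 0.95 [314.1 188. ] [0.4261 0.3321 0.    ]
```

View pics/c_crop.png

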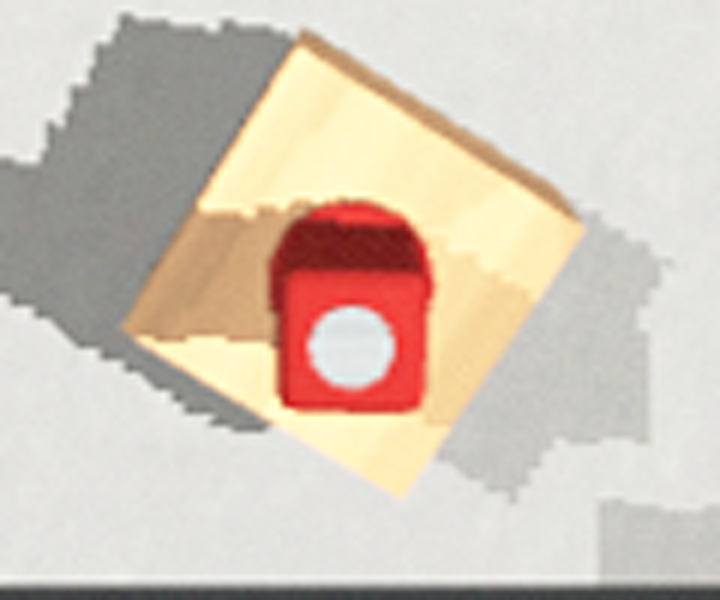

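View pics/c_wrist.png

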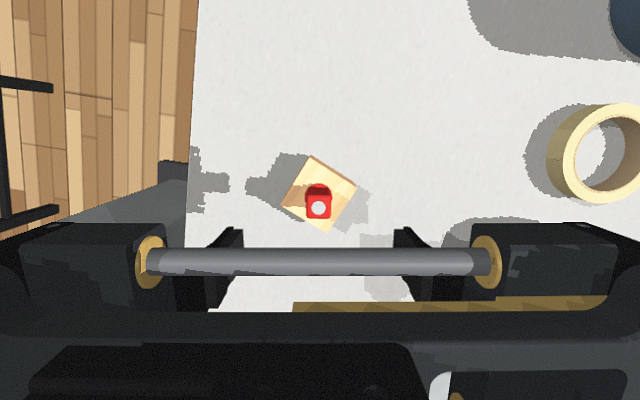

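```bash
python3 - <<'E'
from h import *
o=env.get_obs();c=cam('wrist',o)
f=lambda x,y:(260+(x+.5)/6-.5,150+(y+.5)/6-.5)
print(atz(c,f(351,347),.078), atz(c,f(353,341),.078), o['tool_pos'])
print('rest',np.mean([atz(c,f(*q),.036)[:2] for q in [(303,42),(583,228),(404,496),(123,328)]],0))
E
```

```text
[0.43085889 0.33138428 0.078     ] [0.43100187 0.33230665 0.078     ] [0.43084235 0.33214957 0.16318429]
rest [0.4312125  0.33198024]
```

arm_command(steps=[{"delta_pos": [1, 0, -30], "turn": 0}, {"delta_pos": [1, 0, -60], "turn": 0}, {"delta_pos": [1, 0, -85], "turn": 0}, {"delta_pos": [1, 0, -103], "turn": 0}, {"delta_pos": [1, 0, -113], "turn": 0}, {"delta_pos": [1, 0, -118], "turn": 0}, {"delta_pos": [1, 0, -118], "turn": 0}], gripper=50)

```text
time_s: 4.17
tool_pos: [0.4312, 0.3319, 0.0442]
tool_rot: [180.0, 0.0, 9.0]
force: [-0.1, 0.0, 0.1]
grip_width: 0.0526
```

arm_command(steps=[{"delta_pos": [0, 0, 0], "turn": 0}, {"delta_pos": [0, 0, 0], "turn": 0}, {"delta_pos": [0, 0, 0], "turn": 0}, {"delta_pos": [0, 0, 0], "turn": 0}, {"delta_pos": [0, 0, 0], "turn": 0}, {"delta_pos": [0, 0, 0], "turn": 0}], gripper=10, grip_force=40)

```text
time_s: 4.67
tool_pos: [0.4315, 0.3323, 0.0451]
tool_rot: [-180.0, -0.0, 9.0]
force: [0.0, -0.8, 2.5]
grip_width: 0.0216
```

arm_command(steps=[{"delta_pos": [0, 0, 10], "turn": 0}, {"delta_pos": [0, 0, 35], "turn": 0}, {"delta_pos": [0, 0, 70], "turn": 0}, {"delta_pos": [5, -25, 105], "turn": 0}, {"delta_pos": [12, -60, 135], "turn": 0}, {"delta_pos": [20, -98, 140], "turn": 0}, {"delta_pos": [28, -138, 140], "turn": 0}, {"delta_pos": [36, -178, 140], "turn": 0}])

```text
time_s: 5.33
tool_pos: [0.4677, 0.154, 0.1867]
tool_rot: [-179.9, -0.2, 9.0]
force: [1.1, -0.8, -0.4]
grip_width: 0.0216
```

arm_command(steps=[{"delta_pos": [8, -35, 0], "turn": 0}, {"delta_pos": [16, -70, 0], "turn": 0}, {"delta_pos": [23, -105, 0], "turn": 0}, {"delta_pos": [23, -112, 0], "turn": 0}, {"delta_pos": [23, -112, 0], "turn": 0}, {"delta_pos": [23, -112, 0], "turn": 0}, {"delta_pos": [23, -112, 0], "turn": 0}])

```text
time_s: 5.92
tool_pos: [0.4897, 0.0453, 0.1848]
tool_rot: [-180.0, -0.0, 9.1]
force: [-0.0, 0.5, -0.7]
grip_width: 0.0217
```

```bash

python3 look.py d wrist,eye,pivot,tensioner top,eye,pivot side,pin_grip,pin_foot
```

```text
wrist 5.9167 [0.4897 0.0453 0.1848] [-1.7995e+02 -1.0000e-02  9.1200e+00] [-0.03  0.53 -0.74] 0.0217
wrist eye 0.59 [332.1 130.6] [0.4932 0.1095 0.046 ]
wrist pivot 0.78 [372.6 196.2] [0.5458 0.051  0.046 ]
wrist tensioner 0.6 [360.8 191.9] [0.5411 0.0447 0.    ]
top 6.1167 [0.4898 0.0448 0.1846] [-180.      0.      9.13] [-0.55 -0.04 -0.37] 0.0214
top pivot 0.55 [267.4 183.5] [0.5433 0.0432 0.046 ]
side 6.2667 [0.4899 0.044  0.1845] [180.     0.     9.05] [ 0.06 -0.04 -0.37] 0.0216
side pin_grip 0.77 [282.6 176.2] [ 0.8574 -0.3522  0.063 ]
side pin_foot 0.71 [282.5 203. ] [ 0.7553 -0.2353  0.006 ]
```

View pics/d_wrist.png

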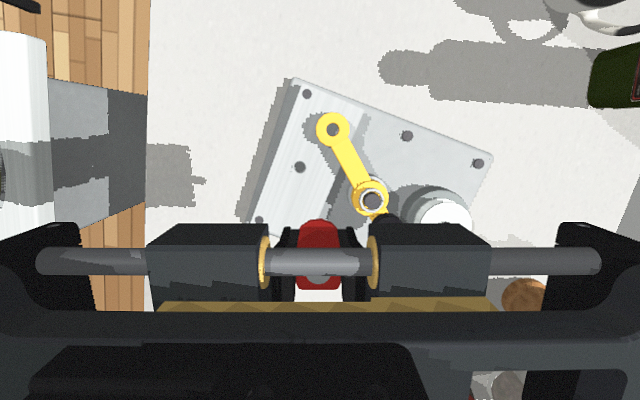

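View pics/d_side.png

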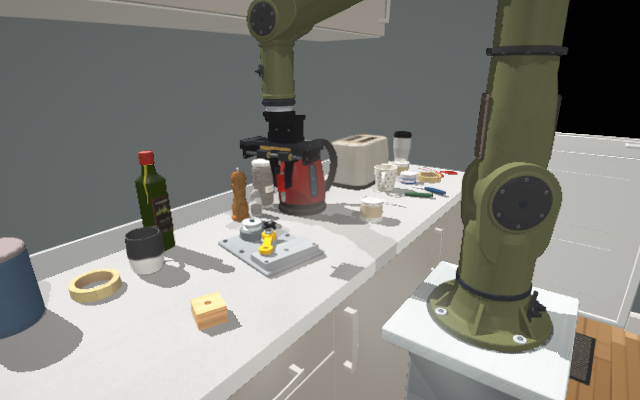

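```bash
python3 - <<'E'
from h import *
im=cv2.imread('pics/d_wrist.png');cv2.imwrite('pics/d_crop.png',cv2.resize(im[70:230,240:440],None,fx=4,fy=3.75 if 0 else 4,interpolation=cv2.INTER_CUBIC)[:600])
E
```

```text
(no output)
```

View pics/d_crop.png

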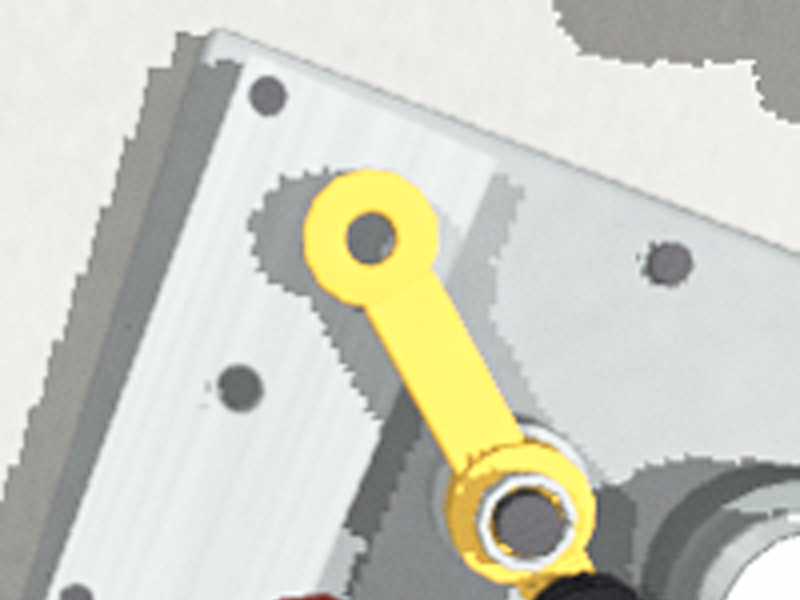

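```bash
python3 - <<'E'
from h import *
m=env.camera_model('wrist')
T=np.eye(4);T[:3,:3]=Ro.from_euler('xyz',[180.01,0,9.12],degrees=True).as_matrix();T[:3,3]=[.4897,.0453,.1848]
W=np.linalg.inv(T@np.array(m['hand_eye']));K,d=cam('wrist')[:2];c=(K,d,W[:3,:3],W[:3,3])
f=lambda x,y:(240+(x+.5)/4-.5,70+(y+.5)/4-.5)
eye=atz(c,f(371.5,237.5),.046);hole=atz(c,f(240,388),.030);
pv=[atz(c,f(531,516),z) for z in (.046,.055,.06)]+[atz(c,f(520,513),.046)]
print(eye,hole);print(pv,[(np.linalg.norm((p-eye)[:2]).round(4),np.linalg.norm((p-hole)[:2]).round(4)) for p in pv])
# slab direction: plate edges at z=.030 and slab corners
a=atz(c,f(248,62),.030);b=atz(c,f(497,158),.030);print('plate short edge',np.linalg.norm(b-a),np.degrees(np.arctan2(*(b-a)[[1,0]])))
# plate long edge (left)
e=atz(c,f(50,595),.030);print('long',np.degrees(np.arctan2(*(a-e)[[1,0]])))
# two-circle intersection pivot: 80 from both
mid=(eye+hole)[:2]/2;v=(hole-eye)[:2];L=np.linalg.norm(v);n=np.array([-v[1],v[0]])/L;P=mid+n*np.sqrt(.08**2-L*L/4)
print('pivot',P,mid-n*np.sqrt(.08**2-L*L/4),'q',2*np.arcsin(L/.16))
for p in [P]+pv:
  p=p[:2]
  print(p,'eye dir',np.degrees(np.arctan2(*(eye[:2]-p)[::-1])),'hole dir',np.degrees(np.arctan2(*(hole[:2]-p)[::-1])))
# pin tip check
print(env.get_obs()['tool_pos'])
E
```

```text
[0.49331402 0.11099069 0.046     ] [0.46615842 0.06706736 0.03      ]
[array([0.54612246, 0.0483233 , 0.046     ]), array([0.54410471, 0.05019876, 0.055     ]), array([0.54298374, 0.05124068, 0.06      ]), array([0.54314029, 0.04865545, 0.046     ])] [(np.float64(0.082), np.float64(0.0821)), (np.float64(0.0792), np.float64(0.0798)), (np.float64(0.0777), np.float64(0.0784)), (np.float64(0.0798), np.float64(0.0792))]
plate short edge 0.06712996496860227 -10.926212803006239
long 76.89381345550069
pivot [0.5441402  0.04921125] [0.41533224 0.1288468 ] q 0.6572665682651974
[0.5441402  0.04921125] eye dir 129.44426090295175 hole dir 167.1028612795948
[0.54612246 0.0483233 ] eye dir 130.12010942416708 hole dir 166.80770067771988
[0.54410471 0.05019876] eye dir 129.87821868067448 hole dir 167.78875157549783
[0.54298374 0.05124068] eye dir 129.7364816644052 hole dir 168.35942163651745
[0.54314029 0.04865545] eye dir 128.63630464211502 hole dir 166.54913140679585
[0.48994555 0.04357289 0.1845631 ]
```

```bash
python3 - <<'E'
from h import *
for i in range(8):
    o=env.get_obs();im=env.read_camera('wrist');print(o['time_s'],o['tool_pos'].round(4),o['tool_rot'].round(2),o['qpos'].round(2))
cv2.imwrite('pics/e_wrist.png',im)
cv2.imwrite('pics/e_crop.png',cv2.resize(im[70:220,240:440],None,fx=4,fy=4,interpolation=cv2.INTER_CUBIC))
E
```

```text
6.4167 [0.4899 0.0436 0.1846] [180.  -0.   9.] [-3.1320e+01 -1.5000e-01  2.3260e+01  1.0878e+02  7.0000e-02  7.1360e+01
  9.1000e-01]
6.4667 [0.4899 0.0435 0.1845] [180.   0.   9.] [-3.1320e+01 -1.5000e-01  2.3260e+01  1.0878e+02  7.0000e-02  7.1360e+01
  9.1000e-01]
6.5167 [0.4899 0.0434 0.1846] [180.     0.     8.98] [-3.1310e+01 -1.5000e-01  2.3260e+01  1.0878e+02  7.0000e-02  7.1350e+01
  9.1000e-01]
6.5667 [0.49   0.0434 0.1846] [180.    -0.     8.98] [-3.1310e+01 -1.5000e-01  2.3260e+01  1.0878e+02  7.0000e-02  7.1360e+01
  9.1000e-01]
6.6167 [0.49   0.0434 0.1846] [180.    -0.     8.98] [-3.1310e+01 -1.5000e-01  2.3260e+01  1.0878e+02  7.0000e-02  7.1350e+01
  9.2000e-01]
6.6667 [0.49   0.0434 0.1846] [ 1.80e+02 -1.00e-02  8.98e+00] [-3.1310e+01 -1.5000e-01  2.3260e+01  1.0878e+02  7.0000e-02  7.1350e+01
  9.1000e-01]
6.7167 [0.49   0.0434 0.1846] [ 1.80e+02 -1.00e-02  8.98e+00] [-3.1310e+01 -1.5000e-01  2.3260e+01  1.0878e+02  7.0000e-02  7.1350e+01
  9.1000e-01]
6.7667 [0.49   0.0433 0.1846] [180.    -0.     8.98] [-3.1310e+01 -1.5000e-01  2.3270e+01  1.0878e+02  7.0000e-02  7.1350e+01
  9.2000e-01]
```

View pics/e_crop.png

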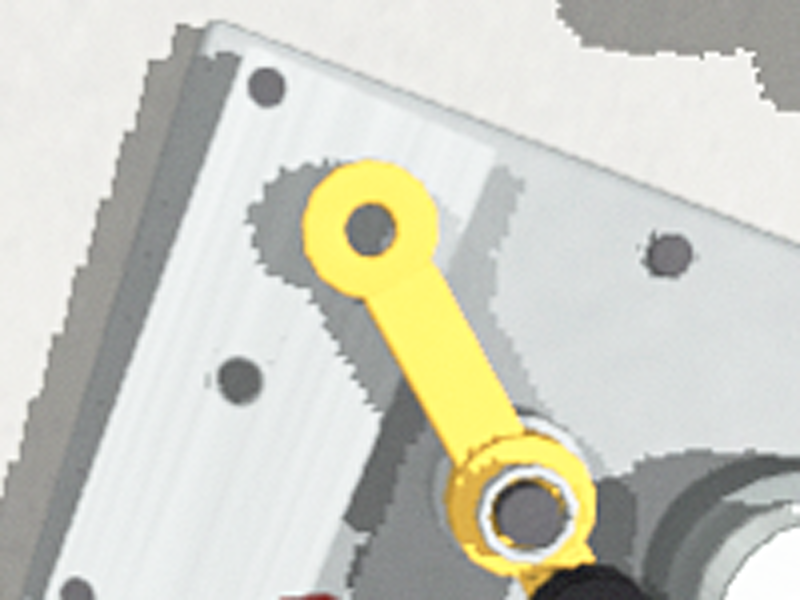

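```bash
python3 - <<'E'
from h import *
o=env.get_obs();c=cam('wrist',o);print(o['tool_pos'],o['force'])
f=lambda x,y:(240+(x+.5)/4-.5,70+(y+.5)/4-.5)
eye=atz(c,f(371,230),.046)[:2];hole=atz(c,f(240,380),.030)[:2]
v=hole-eye;L=np.linalg.norm(v);n=np.array([-v[1],v[0]])/L;P=(eye+hole)/2+n*np.sqrt(.08**2-L*L/4)
print(eye,hole,P,2*np.arcsin(L/.16))
q=2*np.arcsin(L/.16);a0=np.arctan2(*(eye-P)[::-1])
for k in np.arange(0,q+.12,.082): 
    p=P+.08*np.array([np.cos(a0+k),np.sin(a0+k)]);print(round(k,3),((p-eye)*1000).round(1),(p).round(4))
E
```

```text
[0.48996705 0.04336384 0.18457557] [ 0.67911484  0.35532265 -0.49359865]
[0.49332233 0.11075694] [0.46620208 0.06729232] [0.54406034 0.04890507] 0.6518765381595355
0.0 [0. 0.] [0.4933 0.1108]
0.082 [-4.9 -4.4] [0.4884 0.1064]
0.164 [-9.4 -9.1] [0.4839 0.1016]
0.246 [-13.5 -14.2] [0.4798 0.0965]
0.328 [-17.2 -19.6] [0.4761 0.0911]
0.41 [-20.4 -25.4] [0.4729 0.0854]
0.492 [-23.2 -31.3] [0.4701 0.0795]
0.574 [-25.5 -37.5] [0.4679 0.0733]
0.656 [-27.2 -43.8] [0.4661 0.067 ]
0.738 [-28.4 -50.2] [0.4649 0.0605]
```

arm_command(steps=[{"delta_pos": [1, 20, 0], "turn": 6}, {"delta_pos": [2, 45, 0], "turn": 12}, {"delta_pos": [3.3, 62, -15], "turn": 18}, {"delta_pos": [3.3, 67, -35], "turn": 24}, {"delta_pos": [3.3, 67.8, -55], "turn": 30}, {"delta_pos": [3.3, 67.8, -70], "turn": 30}, {"delta_pos": [3.3, 67.8, -75], "turn": 30}, {"delta_pos": [3.3, 67.8, -75], "turn": 30}])

```text
time_s: 7.48
tool_pos: [0.4922, 0.1108, 0.1083]
tool_rot: [-180.0, 0.2, 39.0]
force: [1.2, 0.3, -0.0]
grip_width: 0.0216
```

arm_command(steps=[{"delta_pos": [0, 0, 0], "turn": 0}, {"delta_pos": [0, 0, 0], "turn": 0}, {"delta_pos": [0, 0, 0], "turn": 0}, {"delta_pos": [0, 0, 0], "turn": 0}, {"delta_pos": [0, 0, 0], "turn": 0}, {"delta_pos": [0, 0, 0], "turn": 0}])

```text
time_s: 7.98
tool_pos: [0.4935, 0.1113, 0.11]
tool_rot: [180.0, -0.0, 39.0]
force: [-0.3, 0.4, -0.3]
grip_width: 0.0217
```

```bash

python3 look.py f side,eye,pin_foot,pin_grip top; python3 -c "
import cv2
im=cv2.imread('pics/f_side.png');cv2.imwrite('pics/f_crop.png',cv2.resize(im[170:290,200:340],None,fx=5,fy=5,interpolation=cv2.INTER_CUBIC))"
```

```text
side 7.9833 [0.4935 0.1113 0.11  ] [ 1.7999e+02 -5.0000e-02  3.8980e+01] [-0.27  0.37 -0.31] 0.0217
side eye 0.78 [264.8 251.7] [0.4768 0.1312 0.046 ]
side pin_foot 0.68 [263.2 236.2] [0.6079 0.009  0.006 ]
side pin_grip 0.59 [264.2 211. ] [ 0.6406 -0.0329  0.063 ]
top 8.1833 [0.4933 0.1112 0.1096] [ 1.800e+02 -1.000e-02  3.898e+01] [ 0.66 -0.06 -0.94] 0.0219
```

View pics/f_crop.png

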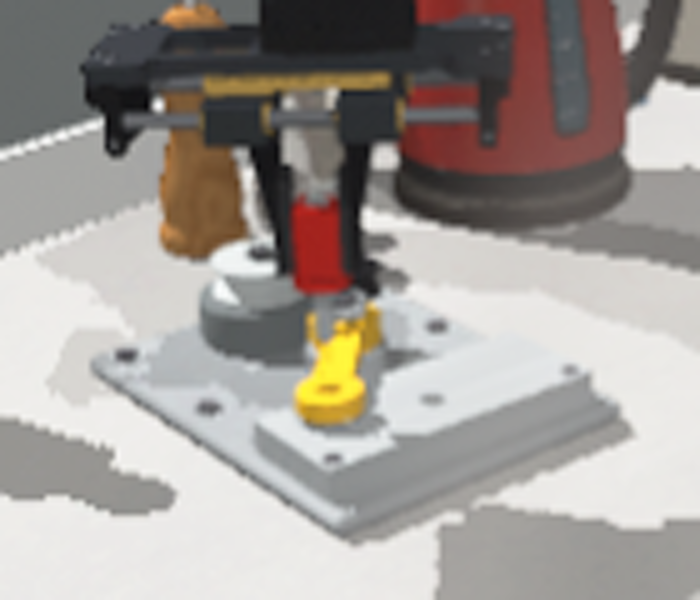

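```bash
python3 - <<'E'
from h import *
c=cam('side');o=env.get_obs();t=o['tool_pos'];print(t)
pr=proj(c,[[.4933,.1108,.046],[t[0],t[1],t[2]-.0391],[.4933,.1108,.0709],[.4662,.0673,.03],[t[0],t[1],t[2]+.019]])
print(pr,((pr-[200,170])*5).round())
E
```

```text
[0.49326508 0.11118847 0.10958784]
[[265.9052884  246.80453797]
 [265.17950432 237.73166562]
 [265.27240762 237.5178363 ]
 [286.36430915 249.08052913]
 [263.66418838 215.36077559]] [[330. 384.]
 [326. 339.]
 [326. 338.]
 [432. 395.]
 [318. 227.]]
```

arm_command(steps=[{"delta_pos": [0, -0.4, -8], "turn": 0}, {"delta_pos": [0, -0.4, -15], "turn": 0}, {"delta_pos": [0, -0.4, -20], "turn": 0}, {"delta_pos": [0, -0.4, -24], "turn": 0}, {"delta_pos": [0, -0.4, -26], "turn": 0}, {"delta_pos": [0, -0.4, -28], "turn": 0}, {"delta_pos": [0, -0.4, -28], "turn": 0}])

```text
time_s: 8.82
tool_pos: [0.493, 0.1107, 0.0811]
tool_rot: [-180.0, 0.0, 39.0]
force: [-0.4, 0.2, -0.3]
grip_width: 0.0218
```

arm_command(steps=[{"delta_pos": [0, 0, -2], "turn": 0}, {"delta_pos": [0, 0, -4], "turn": 0}, {"delta_pos": [0, 0, -6], "turn": 0}, {"delta_pos": [0, 0, -6], "turn": 0}, {"delta_pos": [0, 0, -6], "turn": 0}, {"delta_pos": [0, 0, -6], "turn": 0}])

```text
time_s: 9.32
tool_pos: [0.4933, 0.1108, 0.0756]
tool_rot: [180.0, -0.0, 39.0]
force: [0.1, 0.3, -0.9]
grip_width: 0.0222
```

arm_command(steps=[{"delta_pos": [0, 0, -2], "turn": 0}, {"delta_pos": [0, 0, -4], "turn": 0}, {"delta_pos": [0, 0, -5], "turn": 0}, {"delta_pos": [0, 0, -6], "turn": 0}, {"delta_pos": [0, 0, -6], "turn": 0}, {"delta_pos": [0, 0, -6], "turn": 0}, {"delta_pos": [0, 0, -6], "turn": 0}])

```text
time_s: 9.9
tool_pos: [0.4933, 0.1108, 0.0696]
tool_rot: [180.0, -0.0, 39.0]
force: [-0.1, 0.2, -0.3]
grip_width: 0.0217
```

arm_command(steps=[{"delta_pos": [0, 0, -0.5], "turn": 0}, {"delta_pos": [0, 0, -1], "turn": 0}, {"delta_pos": [0, 0, -1], "turn": 0}, {"delta_pos": [0, 0, -1], "turn": 0}, {"delta_pos": [0, 0, -1], "turn": 0}, {"delta_pos": [0, 0, -1], "turn": 0}])

```text
time_s: 10.4
tool_pos: [0.4935, 0.1108, 0.069]
tool_rot: [180.0, -0.0, 39.0]
force: [-1.0, -0.3, 4.7]
grip_width: 0.0217
```

arm_command(steps=[{"delta_pos": [-2.4, -2.2, 0.3], "turn": 2.3}, {"delta_pos": [-4.9, -4.4, 0.3], "turn": 4.7}, {"delta_pos": [-7.2, -6.7, 0.3], "turn": 7}, {"delta_pos": [-9.4, -9.1, 0.3], "turn": 9.4}, {"delta_pos": [-11.5, -11.6, 0.3], "turn": 11.7}, {"delta_pos": [-13.5, -14.2, 0.3], "turn": 14.1}, {"delta_pos": [-13.5, -14.2, 0.3], "turn": 14.1}])

```text
time_s: 10.98
tool_pos: [0.4805, 0.0976, 0.0691]
tool_rot: [180.0, -0.2, 53.2]
force: [1.9, 3.7, -0.1]
grip_width: 0.0215
```

arm_command(steps=[{"delta_pos": [-1.9, -2.7, -0.3], "turn": 2.3}, {"delta_pos": [-3.7, -5.4, -0.3], "turn": 4.7}, {"delta_pos": [-5.4, -8.3, -0.3], "turn": 7}, {"delta_pos": [-6.9, -11.2, -0.3], "turn": 9.4}, {"delta_pos": [-8.4, -14.1, -0.3], "turn": 11.7}, {"delta_pos": [-9.7, -17.1, -0.3], "turn": 14.1}, {"delta_pos": [-9.7, -17.1, -0.3], "turn": 14.1}, {"delta_pos": [-9.7, -17.1, -0.3], "turn": 14.1}])

```text
time_s: 11.65
tool_pos: [0.4707, 0.0811, 0.0691]
tool_rot: [180.0, -0.1, 67.1]
force: [0.5, 4.7, 3.6]
grip_width: 0.0218
```

```bash

python3 look.py g side top; python3 -c "
import cv2
im=cv2.imread('pics/g_side.png');cv2.imwrite('pics/g_crop.png',cv2.resize(im[170:290,200:340],None,fx=5,fy=5,interpolation=cv2.INTER_CUBIC))"
```

```text
side 11.65 [0.4707 0.0811 0.0691] [ 1.7997e+02 -1.5000e-01  6.7110e+01] [0.46 4.74 3.59] 0.0218
top 11.7 [0.4707 0.0811 0.0691] [ 1.7997e+02 -1.4000e-01  6.7110e+01] [0.61 5.72 3.28] 0.0218
```

View pics/g_crop.png

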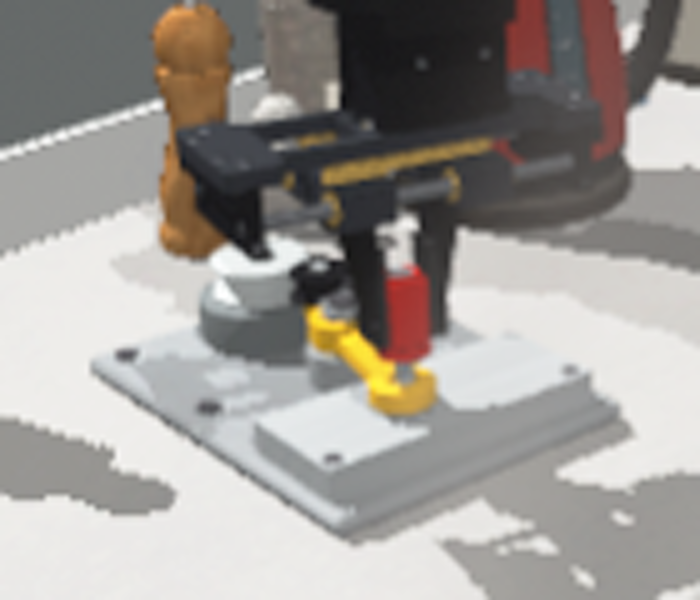

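arm_command(steps=[{"delta_pos": [-1.2, -3, 0], "turn": 2.3}, {"delta_pos": [-2.3, -6.2, 0], "turn": 4.7}, {"delta_pos": [-3.2, -9.3, 0], "turn": 7}, {"delta_pos": [-3.7, -11, 0], "turn": 8.3}, {"delta_pos": [-3.7, -11, 0], "turn": 8.3}, {"delta_pos": [-3.7, -11, 0], "turn": 8.3}])

```text
time_s: 12.25
tool_pos: [0.4666, 0.0695, 0.0687]
tool_rot: [180.0, -0.1, 75.4]
force: [-0.1, 4.6, 1.6]
grip_width: 0.0218
```

arm_command(steps=[{"delta_pos": [-0.1, -0.6, -0.4], "turn": 0.5}, {"delta_pos": [-0.3, -1.2, -0.4], "turn": 1}, {"delta_pos": [-0.4, -1.8, -0.4], "turn": 1.3}, {"delta_pos": [-0.4, -1.8, -0.4], "turn": 1.3}, {"delta_pos": [-0.4, -1.8, -0.4], "turn": 1.3}])

```text
time_s: 12.67
tool_pos: [0.466, 0.0673, 0.0682]
tool_rot: [-180.0, -0.0, 76.7]
force: [1.2, 4.4, 2.8]
grip_width: 0.0219
```

arm_command(steps=[{"delta_pos": [0, 0, -0.4], "turn": 0}, {"delta_pos": [0, 0, -0.8], "turn": 0}, {"delta_pos": [0, 0, -0.8], "turn": 0}, {"delta_pos": [0, 0, -0.8], "turn": 0}])

```text
time_s: 13.0
tool_pos: [0.4659, 0.0671, 0.0673]
tool_rot: [-180.0, -0.0, 76.7]
force: [-0.2, 4.1, 2.5]
grip_width: 0.0217
```

arm_command(steps=[{"delta_pos": [0, 0, -0.5], "turn": 0}, {"delta_pos": [0, 0, -1], "turn": 0}, {"delta_pos": [0, 0, -1.5], "turn": 0}, {"delta_pos": [0, 0, -1.5], "turn": 0}, {"delta_pos": [0, 0, -1.5], "turn": 0}])

```text
time_s: 13.42
tool_pos: [0.4659, 0.067, 0.0657]
tool_rot: [-180.0, -0.0, 76.8]
force: [0.1, 4.9, 1.0]
grip_width: 0.0219
```

arm_command(steps=[{"delta_pos": [0, 0, -0.8], "turn": 0}, {"delta_pos": [0, 0, -1.6], "turn": 0}, {"delta_pos": [0, 0, -2.4], "turn": 0}, {"delta_pos": [0, 0, -3.2], "turn": 0}, {"delta_pos": [0, 0, -4], "turn": 0}, {"delta_pos": [0, 0, -4], "turn": 0}, {"delta_pos": [0, 0, -4], "turn": 0}])

```text
time_s: 14.0
tool_pos: [0.4659, 0.0669, 0.0617]
tool_rot: [-180.0, -0.0, 76.8]
force: [1.2, 5.0, 0.8]
grip_width: 0.0219
```

arm_command(steps=[{"delta_pos": [0, 0, -0.8], "turn": 0}, {"delta_pos": [0, 0, -1.6], "turn": 0}, {"delta_pos": [0, 0, -2.4], "turn": 0}, {"delta_pos": [0, 0, -3.2], "turn": 0}, {"delta_pos": [0, 0, -4], "turn": 0}, {"delta_pos": [0, 0, -4.5], "turn": 0}, {"delta_pos": [0, 0, -4.5], "turn": 0}, {"delta_pos": [0, 0, -4.5], "turn": 0}])

```text
time_s: 14.67
tool_pos: [0.4659, 0.0668, 0.0572]
tool_rot: [-180.0, 0.0, 76.8]
force: [0.4, 5.2, 1.8]
grip_width: 0.0217
```

arm_command(steps=[{"delta_pos": [0, 0, -0.5], "turn": 0}, {"delta_pos": [0, 0, -1], "turn": 0}, {"delta_pos": [0, 0, -1.5], "turn": 0}, {"delta_pos": [0, 0, -1.5], "turn": 0}, {"delta_pos": [0, 0, -1.5], "turn": 0}, {"delta_pos": [0, 0, -1.5], "turn": 0}])

```text
time_s: 15.17
tool_pos: [0.4659, 0.0668, 0.0557]
tool_rot: [-180.0, 0.0, 76.8]
force: [0.4, 6.6, 0.5]
grip_width: 0.0218
```

arm_command(steps=[{"delta_pos": [0, 0, -0.4], "turn": 0}, {"delta_pos": [0, 0, -0.7], "turn": 0}, {"delta_pos": [0, 0, -0.7], "turn": 0}, {"delta_pos": [0, 0, -0.7], "turn": 0}, {"delta_pos": [0, 0, -0.7], "turn": 0}])

```text
time_s: 15.58
tool_pos: [0.4659, 0.0668, 0.0551]
tool_rot: [-180.0, -0.0, 76.8]
force: [0.7, 4.8, 1.8]
grip_width: 0.022
```

arm_command(steps=[{"delta_pos": [0, 0, -0.3], "turn": 0}, {"delta_pos": [0, 0, -0.6], "turn": 0}, {"delta_pos": [0, 0, -0.6], "turn": 0}, {"delta_pos": [0, 0, -0.6], "turn": 0}, {"delta_pos": [0, 0, -0.6], "turn": 0}])

```text
time_s: 16.0
tool_pos: [0.4659, 0.0669, 0.055]
tool_rot: [-180.0, -0.0, 76.8]
force: [-1.8, 4.7, 6.3]
grip_width: 0.0221
```

```bash

python3 look.py i side; python3 -c "
import cv2
im=cv2.imread('pics/i_side.png');cv2.imwrite('pics/i_crop.png',cv2.resize(im[170:290,200:340],None,fx=5,fy=5,interpolation=cv2.INTER_CUBIC))"
```

```text
side 16.0 [0.4659 0.0669 0.055 ] [-1.7998e+02 -2.0000e-02  7.6780e+01] [-1.84  4.73  6.32] 0.0221
```

View pics/i_crop.png

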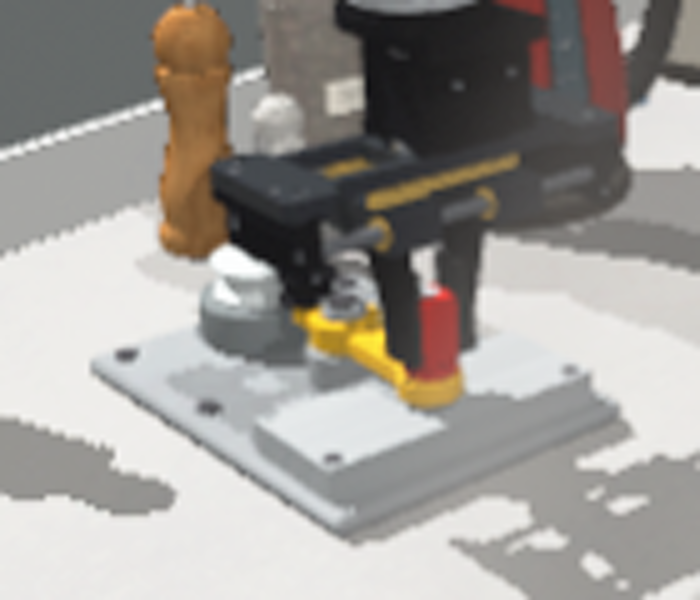

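arm_command(steps=[{"delta_pos": [0, 0.4, 0.3], "turn": 0}, {"delta_pos": [0.1, 0.8, 0.3], "turn": 0}, {"delta_pos": [0.2, 1.2, 0.3], "turn": 0}, {"delta_pos": [0.2, 1.2, 0.3], "turn": 0}, {"delta_pos": [0.2, 1.2, 0.3], "turn": 0}])

```text
time_s: 16.47
tool_pos: [0.4661, 0.0678, 0.0551]
tool_rot: [-180.0, 0.0, 76.8]
force: [-0.9, 5.2, 4.9]
grip_width: 0.0215
```

arm_command(steps=[{"delta_pos": [0, 0.4, 0], "turn": 0}, {"delta_pos": [0.1, 0.8, 0], "turn": 0}, {"delta_pos": [0.2, 1, 0], "turn": 0}, {"delta_pos": [0.2, 1, 0], "turn": 0}, {"delta_pos": [0.2, 1, 0], "turn": 0}])

```text
time_s: 16.88
tool_pos: [0.4661, 0.068, 0.0551]
tool_rot: [-180.0, 0.1, 76.8]
force: [-2.6, 1.6, 6.9]
grip_width: 0.0217
```

arm_command(steps=[{"delta_pos": [0, 0, 0.3], "turn": 0}, {"delta_pos": [0, 0, 0.3], "turn": 0}, {"delta_pos": [0, 0, 0.3], "turn": 0}, {"delta_pos": [0, 0, 0.3], "turn": 0}, {"delta_pos": [0, 0, 0.3], "turn": 0}, {"delta_pos": [0, 0, 0.3], "turn": 0}], gripper=40)

```text
time_s: 17.38
tool_pos: [0.4662, 0.0685, 0.0549]
tool_rot: [-180.0, 0.0, 76.8]
force: [0.2, -0.1, 0.2]
grip_width: 0.0394
```

arm_command(steps=[{"delta_pos": [0, 0, 5], "turn": 0}, {"delta_pos": [0, 0, 15], "turn": 0}, {"delta_pos": [0, 0, 30], "turn": 0}, {"delta_pos": [0, 0, 50], "turn": 0}, {"delta_pos": [0, 0, 75], "turn": 0}, {"delta_pos": [0, 0, 100], "turn": 0}, {"delta_pos": [0, 0, 110], "turn": 0}, {"delta_pos": [0, 0, 110], "turn": 0}])

```text
time_s: 18.05
tool_pos: [0.4685, 0.0694, 0.1686]
tool_rot: [179.7, -0.2, 76.8]
force: [1.6, -0.1, 0.6]
grip_width: 0.0399
```

```bash

python3 look.py j side,pin_grip,eye wrist,pin_grip,eye top,tin_1,mug_2; python3 -c "
import cv2
im=cv2.imread('pics/j_side.png');cv2.imwrite('pics/j_crop.png',cv2.resize(im[170:290,200:340],None,fx=5,fy=5,interpolation=cv2.INTER_CUBIC))"
```

```text
side 18.05 [0.4685 0.0694 0.1686] [179.69  -0.2   76.79] [ 1.59 -0.11  0.65] 0.0399
side pin_grip 0.74 [286.  231.8] [0.4872 0.043  0.063 ]
side eye 0.86 [286.3 245.9] [0.456 0.078 0.046]
side eye 0.59 [208.8 317.3] [0.3777 0.3695 0.046 ]
wrist 18.2 [0.4656 0.0687 0.1641] [-1.7992e+02  4.0000e-02  7.6790e+01] [-0.5  -0.44  0.88] 0.0397
wrist eye 0.72 [317.4 199.7] [0.4669 0.0676 0.046 ]
top 18.35 [0.4654 0.0687 0.1637] [-1.7987e+02  8.0000e-02  7.6790e+01] [ 0.09 -0.31 -0.11] 0.0401
top tin_1 0.62 [361.3 236.2] [ 0.4244 -0.3088  0.    ]
top mug_2 0.92 [446.4 221.2] [ 0.5293 -0.5958  0.    ]
```

View pics/j_crop.png

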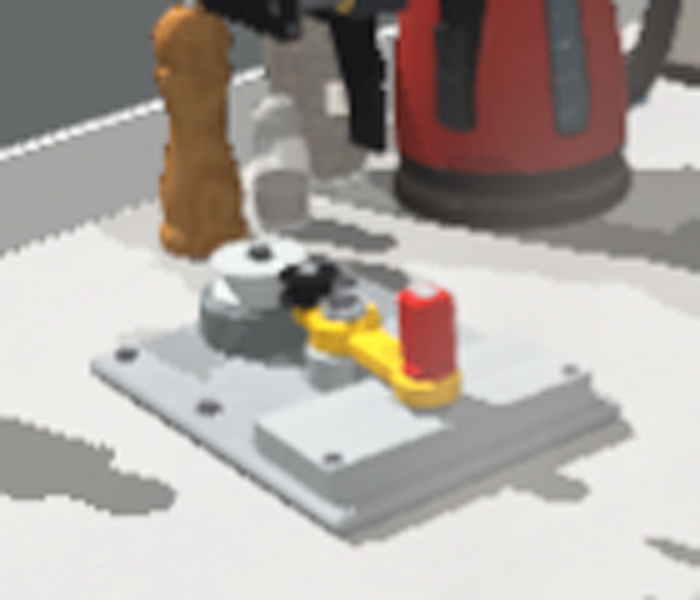

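View pics/j_wrist.png

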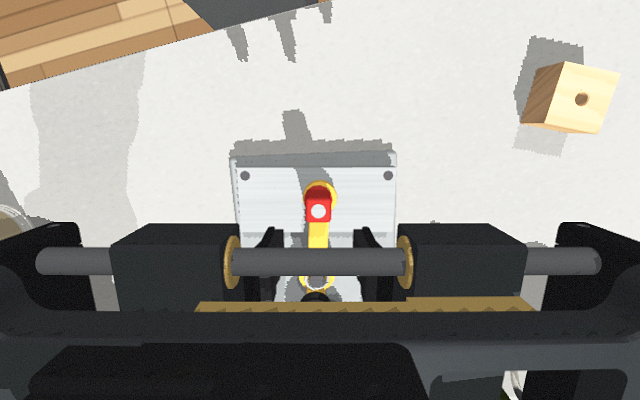

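```bash
python3 - <<'E'
from h import *
o=env.get_obs();im=env.read_camera('wrist');c=cam('wrist',o);print(o['tool_pos'])
im2=env.read_camera('side')
cv2.imwrite('pics/k_crop.png',np.hstack([cv2.resize(im[150:250,270:370],(400,400),interpolation=cv2.INTER_CUBIC),cv2.resize(im2[220:260,270:310],(400,400),interpolation=cv2.INTER_CUBIC)]))
s=cam('side')
H=[[.4662,.0683,z] for z in (.088,.051,.046,.03)]
print('side pred',proj(s,H),'crop',((proj(s,H)-[270,220]+.5)*10-.5).round()+[400,0]); print('wrist pred',((proj(c,H)-[270,150]+.5)*4-.5).round())
E
```

```text
[0.46589454 0.06875896 0.16435059]
side pred [[285.08229731 227.8958156 ]
 [285.73412836 241.61073313]
 [285.82113381 243.43504522]
 [286.09783832 249.22708607]] crop [[555.  83.]
 [562. 221.]
 [563. 239.]
 [565. 297.]]
wrist pred [[193. 242.]
 [193. 200.]
 [193. 195.]
 [193. 181.]]
```

View pics/k_crop.png

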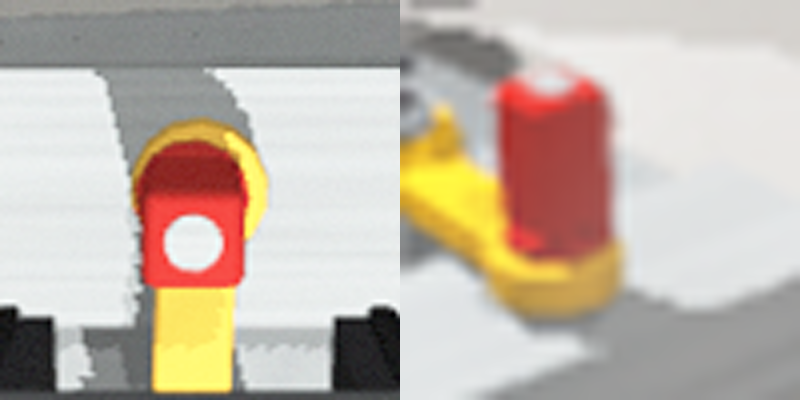

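```bash
python3 - <<'E'
from h import *
print(env.get_obs()['force'],env.sign_off())
E
```

```text
the job is handed in; nothing more can be done
[0.01228367 0.17708118 0.45123445] None
```

The belt tensioner is locked back: the pin is seated in the lock hole and holds the yellow arm on its own. I handed the job in at about 18.5 s.

**What I did:** I took the pin from its rest and put it through the eye. I then swung the arm counter-clockwise to about 0.65 rad with 2–5 N on the plate. The pin dropped into the hole, and I pushed it down until it stopped at the computed home height. Vertical force stayed within about 7 N in the readings, one after each move. I let the spring load pass to the pin before opening the gripper and backing the tool off about 110 mm.

**Last checks:**
- **Pin:** it stands upright with its collar on the eye. Its top was within 1 pixel of the predicted home position in both the wrist and side pictures.
- **Robot:** clear of everything, with wrist force close to zero.
- **Tin and mug:** the arm never went near them. The detector's position for the mug moved about 3 mm and for the tin about 11 mm (a 2–3 pixel change). I took that as detector noise and did not check it further.
- **Disagreement:** the detector's wrist-camera estimate of the eye was off by 1–2 mm from what I measured in the picture, so I used my own measurements.

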